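# Close and lock the board-bay cover of a stripped laser printer

### The arm

A 6-joint arm with a two-finger parallel gripper is mounted at the origin on the work surface. World frame = base frame: x ahead of the robot, y to its left, z up, the work surface at z = 0. Lengths are in m, angles in rad, forces in N, time in s.
With the tool pointing down it reaches from about 0.35 to 0.975 m from the base axis. Payload 7.1 kg.
Tool frame: the origin (TCP) lies on the front face of the gripper's body, between the roots of the fingers; the fingertips stand 80 mm ahead of it and the grasp point (between the pads) lies 61 mm ahead of it; y points along the fingers, x is the direction in which the jaws open and shut, and the axes are right-handed (so a half turn about y gives the same grasp; the last joint's range is limited). The gripper opens to 88 mm and grips with 3 to 60 N. Pads are 20 mm wide; open, the fingers measure 115 mm over their backs; the gripper's body (75 mm by 178 mm) begins 61 mm behind the grasp point.
Start: joints at [1.118, 0.423, 1.63, -0, 1.089, -0.019], TCP at [0.263, 0.567, 0.303] pointing down, gripper open.
Joint ranges: [-3, 3], [-0.9, 2.11], [0.09, 2.58], [-1.31, 4.45], [0.11, 2.69], [-2.54, 2.54]. Speed limits (rad/s): [2.39, 2.39, 3.01, 3.14, 3.14, 3.14].

### API

Orientations are given as [roll, pitch, yaw] about the fixed x, y, z axes, in that order (R = Rz(yaw) Ry(pitch) Rx(roll)).
In Python, from workcell import ctrl, capture gives the robot as it stands.
- The arm moves only by the tool carry_out, never from a script. Its argument "moves" is a list of rows, each a list of 2 entries, a list of its own where there are three numbers: the shift along the tool's x, y, z scaled (see below), then the turn, a rotation vector about the tool's x, y, z scaled (see below). A call has 1 to 10 rows; each row is the pose to reach, as a shift and turn from the pose commanded when the call began, along the tool's axes at that moment; what a row does not reach only later rows make up. The controller multiplies each number of a shift by 0.1 m and each number of a turn by pi/4 rad. A row lasts 1/12 s, in which the tool goes at most 41.7 mm and 7.16 degrees, less where a joint would pass 70% of its speed; a pose out of reach is approached as far as the arm can. A call with a number of a shift or a turn outside -1 to 1 is refused whole. A call with a gripper value outside its range is refused whole. "jaw" is the closure, from 0 (fully open) to 1 (shut), set as the call begins (left out, the last holds). The fingers move at their own pace and stop on an object; "newtons" is the grip in N (left out, the last holds). Time passes only in rows, so rows that repeat a pose let the fingers close. It gives the time, the measured TCP pose, the force and the opening at its end, in the units of the state.
- ctrl.observe(): the state, without advancing time (a new reading comes with each control period).
- capture(name): name is "side" or "top"; returns a dict with "image" (480x640x3 uint8, red, green, blue), "fovy" (degrees; the focal length in pixels is half the picture's height over the tangent of half this angle, whatever the lens; pixels are square), "cx", "cy" (the principal point, pixels), "pose" (4x4, takes a point from camera to world coordinates). Camera axes: x right, y down, z forward; pixel columns grow to the right and rows downward; lengths in m; the calibration is good to about 2 mm. A picture is of the moment at which its call begins. There is no depth.
- ctrl.close_job(): hands the job in, once; it reports no verdict.
The state is a dict: "time_s": time; "q": joint angles; "qd": joint speeds; "joint_efforts": joint torques, N m; "position": TCP position; "tool_rot": TCP orientation; "contact_force": force on the tool from outside, world axes, zero at the start; "ft_torque": the same for the moment, N m; "opening": opening from 0.0 (shut) to 1.0 (fully open).
Only numpy, scipy, OpenCV 4.12 (cv2) and the standard library are available. Lean on these libraries where they do the work, as an engineer would, in place of code of your own. Each camera call takes 0.05 s, during which the arm holds its last target.

### The job

The laser printer on the bench is ready to have its controller-board bay closed up: swing the hinged sheet-metal cover fully shut, then push its spring-loaded wing stud in and turn it a quarter turn clockwise until it locks, so that the stud stays down when you let go. Feel for the depth at which it turns and don't ram or force it, and leave the tools and parts lying around it where they are.

Things in the scene. Friction and masses are not known exactly. Their poses are not given: they have to be found in the camera images.
- cover_hinge (a point): Middle of the cover's hinge line, fixed on the printer, 150 mm above the bench. Its x axis is level and points from the cover's free front edge back across the hinge (away from the robot), y along the hinge, z up. The printer is a steel and black plastic chassis, 360 x 430 mm and 175 mm high, on a green board; the bay is a sheet-metal cage in its right-hand half seen by the robot.
- cover (a joint): Angle of the bay cover, rad: 0 = shut and level, growing as its front edge rises (up to 1.2). The cover is galvanised sheet, 170 mm from hinge to free front edge, 220 mm wide (110 mm either side of cover_hinge along y), 3 mm thick; shut, its top is 153 mm above the bench. The stiff hinge holds it at any angle; 2 to 5 N near the free edge moves it.
- cover_edge (a point): Middle of the cover's free front edge, on its outer (upper) face, 170 mm from the hinge line. x points to the hinge along the cover, y along the hinge, z out of the upper face. The vent panel in the middle of the cover is flat (2 mm raised); the stud's head is the only thing that stands up from it.
- stud_wing (a point): Centre of the black wing (half-way up) of the quarter-turn stud, captive in the cover on its middle line 148 mm from the hinge. The wing is a flat grip 9 mm thick along this point's x, 32 mm long along y, 18 mm high along z; z is the stud's axis, out of the cover. The point moves and turns with the stud. Stud out and cover shut: 30 mm above the cover's top.
- stud_flange (a point): Centre of the upper face of the round flange at the foot of the wing, 9 mm below stud_wing, 34 mm across and 4 mm thick. A coil spring holds its underside 17 mm off the cover when the stud is out; fingertips may press down on it beside the wing.
- stud_push (a joint): How far the stud is pushed in, m: 0 = out. The spring pushes back with 4 N at the start of the travel, 7.5 N at 10 mm, 9.5 N at 15.5 mm (and drags a little more when moved fast). Let go when turned home, the stud rises about 2 mm into a notch, 5 to 12.5 mm in, which holds it down and keeps it from turning back. Otherwise the spring throws it out again.
- stud_pin: Middle of the 21 mm steel cross-bar under the stud (along y), 37.5 mm below stud_wing, out of sight with the cover shut. It must go right through the slot of a receptacle before the stud can turn: at 7 to 14 mm of push, differing from printer to printer. 1.5 mm deeper it meets the receptacle's hard bottom. More than 20 N on the bar, over and above the spring, damages the receptacle.
- stud_turn (a joint): Angle of the stud, rad: 0 = wing parallel to the hinge, bar in line with the slot; grows clockwise seen from above, up to a stop at 1.57 (wing square to the hinge). Starts within 0.06 of 0; the bar enters only within about 0.1 of 0. Past about 1.40 it can rise into the locking notch; in between, once through the slot, it stays where it is left. Turning takes little force.
- gear: Loose white plastic gear, 38 mm across, 18 mm high, lying on the black housing beside the bay; leave it alone. Origin under its centre.
- screwdriver: Screwdriver lying on the bench; leave it alone.
- motor: Small removed motor, 42 mm across, 39 mm high with a thin shaft on top, standing on the bench; leave it alone. Origin under its centre.
- screw_tray: Grey open tray, 90 x 130 x 25 mm, with screws, on the bench; leave it alone. Origin under its centre.

How it is judged:
On the way, in this order (a step that is already met when the one before it is completed fails the run):
1. the cover is fully shut, with the stud not yet turned (value of joint cover below 0.02 rad and value of joint stud_turn below 0.35 rad), for 0.1 s.
2. the stud has been turned home while pushed in (value of joint cover below 0.02 rad and value of joint stud_turn above 1.37 rad and value of joint stud_push above 0.0045 m), for 0.1 s.
At the end, for the whole second after the job is handed in: The cover is shut (within 0.02 rad of level), the stud is turned to within 0.2 rad of its quarter-turn stop and stays in by itself (at least 4.5 mm down, held by the notch), and cover and stud are at rest with the robot clear of them (all of step 2 and velocity of joint cover between -0.05 and 0.05 rad/s and velocity of joint stud_turn between -0.1 and 0.1 rad/s and velocity of joint stud_push between -0.01 and 0.01 m/s); the robot touches nothing.
It fails at once if the stud is rammed or forced: more than 20 N between its cross-bar and the receptacle (contact force between stud_pin and anything else above 20 N).
It fails at once if a tool or part lying about is moved by more than 30 mm (distance of any of gear, screwdriver, motor, screw_tray from where it was at the start of the episode above 0.03 m).
It also fails if it takes over 54 s, if anything falls off the work surface, if the arm or the gripper's body presses on something with over 40 N, if the wrist force passes 120 N, or if a joint passes its speed limit or range.

## Working session

There is one attempt and no reset: what is moved stays moved. The work goes in short steps, Python scripts to look and compute and a tool call to move; the robot and the scene stay as the last step left them, time stands still between calls to the robot, and variables do not carry over. Pictures are saved under pics/ and viewed, and the job is handed in when it is done.

Besides the shell and the picture viewer there is one more tool, called after "Request:" as name(argument=value, ...) on one line, values as JSON. carry_out: Moves the arm, as the interface text tells. Its arguments: {"type":"object","properties":{"moves":{"type":"array"},"jaw":{"type":"number"},"newtons":{"type":"number"}},"required":["moves"]}

```bash
ls; mkdir -p pics; python3 - <<'E'
from workcell import ctrl, capture
import cv2, numpy as np
print(ctrl.observe())
for n in ("side","top"):
    c=capture(n); cv2.imwrite(f"pics/{n}0.png",c["image"][:,:,::-1]); print(n,c["fovy"],c["cx"],c["cy"],np.round(c["pose"],4).tolist(), [k for k in c])
    np.savez(f"{n}0.npz",**{k:v for k,v in c.items()})
E
```

```text
pics
{'time_s': 0.0, 'q': array([ 1.11798249e+00,  4.23858720e-01,  1.63067228e+00, -3.38759647e-05,
        1.08860580e+00, -1.90181274e-02]), 'qd': array([-0.00150458, -0.00076457,  0.00022316,  0.00082743, -0.00035639,
       -0.00019754]), 'joint_efforts': array([ 2.36506465e-03, -5.44646430e+01, -2.73662317e+01,  6.44525955e-02,
        2.28937523e-02, -1.27467001e-04]), 'position': array([0.26250423, 0.56672792, 0.30189741]), 'tool_rot': array([-1.57079695e+00,  1.54443853e-03,  1.13701635e+00]), 'contact_force': array([ 0.72225465, -0.16367775, -0.21967031]), 'ft_torque': array([-0.00419709,  0.00744184,  0.00012673]), 'opening': 1.0007510028120705}
side 54.01439584212104 321.4293618664684 243.43022995001206 [[0.9953, -0.079, 0.0567, 0.5096], [-0.0961, -0.7133, 0.6942, -0.763], [-0.0144, -0.6964, -0.7175, 0.9496], [0.0, 0.0, 0.0, 1.0]] ['image', 'fovy', 'cx', 'cy', 'pose']
top 48.32944713588971 324.62899957249016 244.32669302328955 [[-0.02, -0.9839, 0.1777, 0.3538], [-0.9998, 0.0212, 0.0051, 0.0016], [-0.0088, -0.1776, -0.9841, 1.403], [0.0, 0.0, 0.0, 1.0]] ['image', 'fovy', 'cx', 'cy', 'pose']
```

View pics/side0.png

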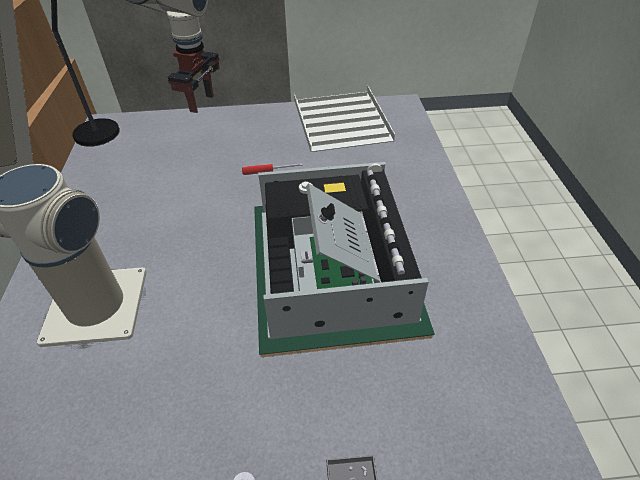

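View pics/top0.png

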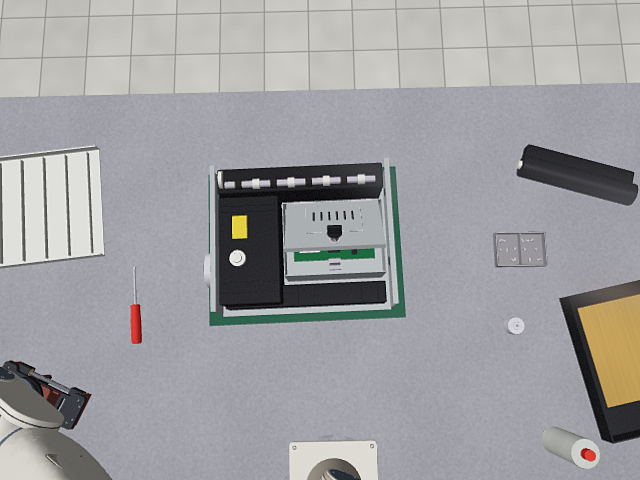

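Side view: the cover stands open about 1 rad, with the black stud head near (327,212) px. Top view: the cover spans about (283–386, 200–250), with the stud at about (334,232). I'll zoom in on both.

```bash
python3 - <<'E'
import cv2
a=cv2.imread("pics/side0.png")[160:310,250:430]; cv2.imwrite("pics/s0z.png",cv2.resize(a,None,fx=4,fy=4,interpolation=2)[:600])
a=cv2.imread("pics/top0.png")[150:330,200:410]; cv2.imwrite("pics/t0z.png",cv2.resize(a,None,fx=3.3,fy=3.3,interpolation=2))
E
```

```text
(no output)
```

View pics/s0z.png

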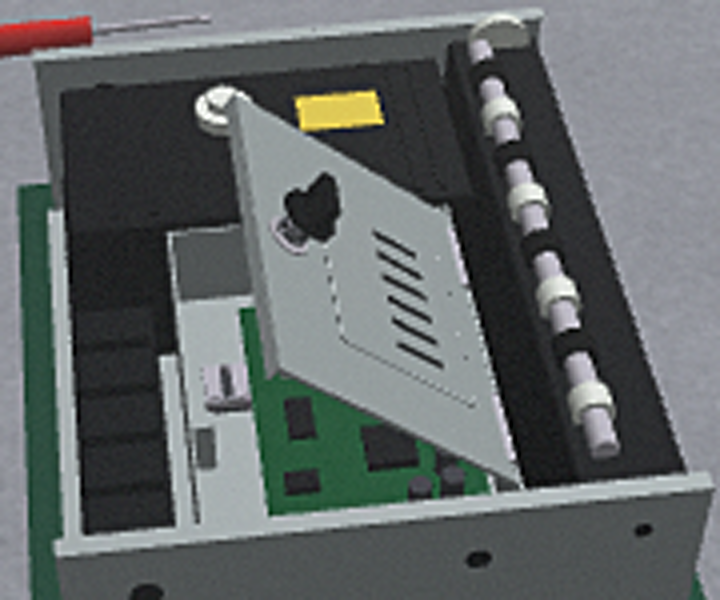

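View pics/t0z.png

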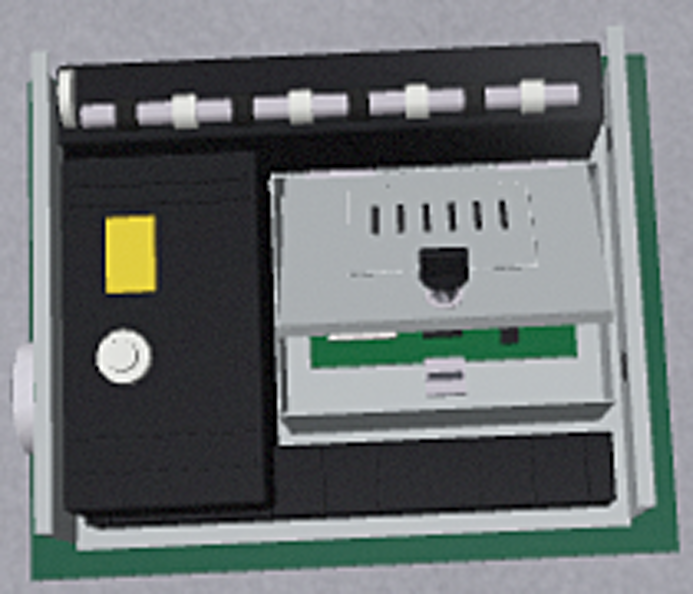

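```bash
cat > h.py <<'E'
import numpy as np
def ray(c,u,v):
    f=240/np.tan(np.radians(float(c["fovy"]))/2); P=c["pose"]
    d=P[:3,:3]@np.array([(u-float(c["cx"]))/f,(v-float(c["cy"]))/f,1]); return P[:3,3],d/np.linalg.norm(d)
def plane(c,u,v,z):
    o,d=ray(c,u,v); return o+d*(z-o[2])/d[2]
def tri(a,pa,b,pb):
    o1,d1=ray(a,*pa);o2,d2=ray(b,*pb)
    t=np.linalg.lstsq(np.c_[d1,-d2],o2-o1,rcond=None)[0]
    p,q=o1+t[0]*d1,o2+t[1]*d2; return (p+q)/2,np.linalg.norm(p-q)
def proj(c,p):
    f=240/np.tan(np.radians(float(c["fovy"]))/2); P=c["pose"]
    x=P[:3,:3].T@(np.asarray(p)-P[:3,3]); return np.array([float(c["cx"])+f*x[0]/x[2],float(c["cy"])+f*x[1]/x[2]])
E
python3 - <<'E'
from h import *
s=np.load("side0.npz");t=np.load("top0.npz")
S=lambda x,y:(250+x/4,160+y/4); T=lambda x,y:(200+x/3.3,150+y/3.3)
for n,a,b in [("recept",(222,380),(444,378)),("frontL",(234,98),(277,328)),("frontR",(273,370),(611,316)),("hingeL",(446,208),(272,173)),("hingeR",(520,486),(598,163)),("stud foot",(293,233),(443,296)),("wing",(318,205),(443,268)),("gear",(220,105),(124,354))]:
    p,e=tri(s,S(*a),t,T(*b)); print(n,np.round(p,4),round(e,4))
print("hinge by plane",plane(t,*T(272,173),.152),plane(t,*T(598,163),.152))
E
```

```text
recept [ 0.5325 -0.0145  0.1414] 0.0006
frontL [0.5516 0.0959 0.2611] 0.0018
frontR [ 0.5544 -0.1233  0.263 ] 0.0014
hingeL [0.6841 0.1077 0.1519] 0.001
hingeR [ 0.6852 -0.1295  0.1625] 0.0022
stud foot [ 0.5737 -0.0136  0.2524] 0.0045
wing [ 0.588  -0.0138  0.2719] 0.0033
gear [0.55   0.2129 0.1628] 0.0024
hinge by plane [0.6845919  0.10775154 0.152     ] [ 0.68680931 -0.13058337  0.152     ]
```

The stud line and receptacle sit at about (0.532, -0.0145). The cover is at about 0.72 rad, with the hinge at x≈0.68. The checks pass: the free edge measures 219 mm wide and its radius 170 mm. Next I move above the free edge with the jaws closed.

Request:
carry_out(moves=[[[-0.7,-0.9,-1.0],[0,1.0,0]],[[-0.7,-0.9,-1.0],[0,1.0,0]],[[-0.7,-0.9,-1.0],[0,1.0,0]],[[-0.7,-0.9,-1.0],[0,1.0,0]],[[-0.7,-0.9,-1.0],[0,1.0,0]],[[-0.7,-0.9,-1.0],[0,1.0,0]],[[-0.7,-0.9,-1.0],[0,1.0,0]]], jaw=1, newtons=10)

```text
time_s: 0.68
position: [0.3243, 0.4609, 0.393]
tool_rot: [-1.571, -0.0, 0.344]
contact_force: [-0.7, 0.5, -0.7]
opening: 0.506
```

```bash
cat > go.py <<'E'
import sys, numpy as np
from scipy.spatial.transform import Rotation as R
from workcell import ctrl
def go(x,y,z,yaw):  # TCP target
    s=ctrl.observe(); r=R.from_euler("xyz",s["tool_rot"]); t=R.from_euler("xyz",[-np.pi/2,0,yaw])
    print("t",round(s["time_s"],2),"pos",np.round(s["position"],4),"rot",np.round(s["tool_rot"],4),"F",np.round(s["contact_force"],1),"op",round(s["opening"],3))
    print("shift/0.1",np.round(r.inv().apply(np.array([x,y,z])-s["position"])/.1,3),"turn/(pi/4)",np.round((r.inv()*t).as_rotvec()/(np.pi/4),3))
go(*map(float,sys.argv[1:]))
E
python3 go.py 0.562 0.035 0.39 0.013
```

```text
t 0.68 pos [0.3243 0.4609 0.393 ] rot [-1.5705e+00 -4.0000e-04  3.4390e-01] F [-0.7  0.5 -0.7] op 0.506
shift/0.1 [ 0.801  0.029 -4.811] turn/(pi/4) [-0.     0.421  0.   ]
```

Request:
carry_out(moves=[[[0.17,0,-1.0],[0,0.42,0]],[[0.17,0,-1.0],[0,0.42,0]],[[0.17,0,-1.0],[0,0.42,0]]])

```text
time_s: 0.93
position: [0.3752, 0.3707, 0.3922]
tool_rot: [-1.573, 0.0, 0.015]
contact_force: [0.4, 0.2, -0.7]
opening: 0.278
```

```bash
python3 go.py 0.562 0.035 0.39 0.013
```

```text
t 0.93 pos [0.3752 0.3707 0.3922] rot [-1.5727e+00  4.0000e-04  1.5200e-02] F [ 0.4  0.2 -0.7] op 0.278
shift/0.1 [ 1.817  0.028 -3.385] turn/(pi/4) [ 0.002  0.003 -0.   ]
```

Request:
carry_out(moves=[[[0.55,0,-1.0],[0,0,0]],[[0.55,0,-1.0],[0,0,0]],[[0.55,0,-1.0],[0,0,0]]])

```text
time_s: 1.18
position: [0.4322, 0.2724, 0.3924]
tool_rot: [-1.572, 0.0, 0.022]
contact_force: [0.0, -0.6, 0.5]
opening: 0.054
```

Request:
carry_out(moves=[[[0.55,0,-1.0],[0,0,0]],[[0.55,0,-1.0],[0,0,0]],[[0.55,0,-1.0],[0,0,0]]])

```text
time_s: 1.43
position: [0.4895, 0.1734, 0.3925]
tool_rot: [-1.571, 0.0, 0.021]
contact_force: [0.1, -0.3, -0.7]
opening: 0.004
```

Request:
carry_out(moves=[[[0.55,0,-1.0],[0,0,0]],[[0.55,0,-1.0],[0,0,0]],[[0.55,0,-1.0],[0,0,0]]])

```text
time_s: 1.68
position: [0.5468, 0.0745, 0.3925]
tool_rot: [-1.571, 0.0, 0.021]
contact_force: [0.1, 1.0, 1.3]
opening: 0.008
```

```bash
python3 go.py 0.562 0.035 0.37 0.013
```

```text
t 1.68 pos [0.5468 0.0745 0.3925] rot [-1.5713e+00  1.0000e-04  2.0800e-02] F [0.1 1.  1.3] op 0.008
shift/0.1 [ 0.144  0.225 -0.398] turn/(pi/4) [ 0.001  0.01  -0.   ]
```

Request:
carry_out(moves=[[[0.18,0.15,-0.4],[0,0.01,0]],[[0.18,0.3,-0.4],[0,0.01,0]],[[0.18,0.4,-0.4],[0,0.01,0]],[[0.18,0.5,-0.4],[0,0.01,0]],[[0.17,0.6,-0.4],[0,0.01,0]],[[0.15,0.7,-0.4],[0,0.01,0]],[[0.13,0.8,-0.4],[0,0.01,0]]])

```text
time_s: 2.27
position: [0.5595, 0.0386, 0.3124]
tool_rot: [-1.571, -0.001, 0.015]
contact_force: [0.1, 0.1, 3.6]
opening: 0.006
```

```bash
python3 go.py 0.54 0.035 0.233 0.013;python3 - <<'E'
from workcell import ctrl, capture
import cv2, numpy as np
c=capture("side"); cv2.imwrite("pics/s1.png",cv2.resize(c["image"][130:310,230:430,::-1],None,fx=3.3,fy=3.3))
E
```

```text
t 2.27 pos [0.5595 0.0386 0.3124] rot [-1.5706e+00 -1.0000e-03  1.5500e-02] F [0.1 0.1 3.6] op 0.006
shift/0.1 [-0.196  0.794 -0.033] turn/(pi/4) [-0.     0.003  0.001]
```

View pics/s1.png

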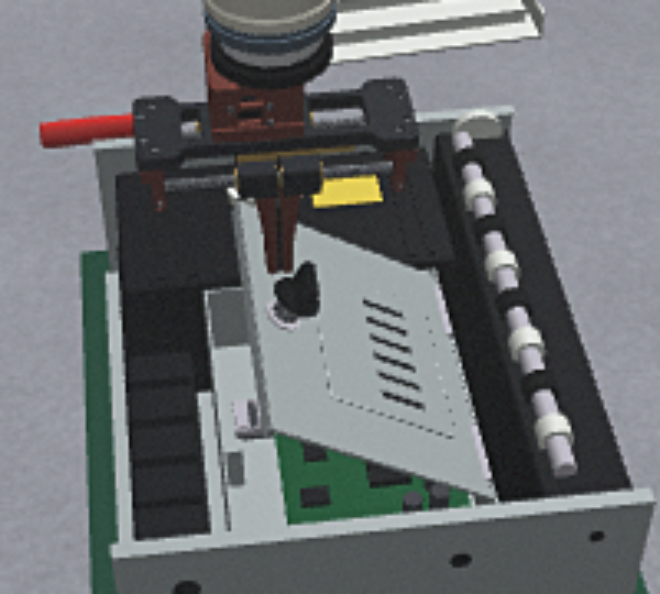

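The fingertips are pressing the cover near its edge with about 3.6 N, to the left of the stud and clear of it. I continue down.

Request:
carry_out(moves=[[[-0.03,0.1,0],[0,0,0]],[[-0.06,0.2,0],[0,0,0]],[[-0.09,0.3,0],[0,0,0]],[[-0.12,0.4,0],[0,0,0]],[[-0.15,0.5,0],[0,0,0]],[[-0.18,0.6,0],[0,0,0]],[[-0.2,0.7,0],[0,0,0]],[[-0.2,0.73,0],[0,0,0]]])

```text
time_s: 2.98
position: [0.5387, 0.037, 0.2378]
tool_rot: [-1.571, 0.002, 0.014]
contact_force: [0.5, -0.9, 1.1]
opening: 0.005
```

Request:
carry_out(moves=[[[0,0.02,0],[0,0,0]],[[0,0.04,0],[0,0,0]],[[0,0.05,0],[0,0,0]]])

```text
time_s: 3.23
position: [0.5394, 0.0371, 0.2344]
tool_rot: [-1.571, 0.001, 0.014]
contact_force: [-1.4, -0.5, 2.1]
opening: 0.005
```

Request:
carry_out(moves=[[[0,0.01,0],[0,0,0]],[[0,0.02,0],[0,0,0]]])

```text
time_s: 3.4
position: [0.5397, 0.0372, 0.2332]
tool_rot: [-1.571, 0.0, 0.014]
contact_force: [-6.1, -0.8, 18.0]
opening: 0.003
```

Request:
carry_out(moves=[[[0,0.005,0],[0,0,0]],[[0,0.01,0],[0,0,0]]])

```text
time_s: 3.57
position: [0.5397, 0.0372, 0.2332]
tool_rot: [-1.571, -0.0, 0.014]
contact_force: [-8.3, -0.7, 20.1]
opening: 0.006
```

The cover bottomed out with the tips at z=0.1532, matching the 153 mm cover top, and the force rose to 20 N. I lift off, open, move aside and look again.

Request:
carry_out(moves=[[[0,-0.3,0.0],[0,0,0]],[[0,-0.6,0.3],[0,0,0]],[[0,-0.9,0.8],[0,0,0]],[[0,-0.9,1.0],[0,0,0]],[[0,-0.9,1.0],[0,0,0]]], jaw=0.3)

```text
time_s: 3.98
position: [0.5398, 0.1418, 0.325]
tool_rot: [-1.568, -0.007, 0.017]
contact_force: [-0.3, -0.6, 0.2]
opening: 0.346
```

```bash
python3 - <<'E'
from workcell import ctrl, capture
import cv2, numpy as np
for n in ("side","top"):
    c=capture(n); np.savez(f"{n}2.npz",**c); cv2.imwrite(f"pics/{n}2.png",c["image"][:,:,::-1])
a=cv2.imread("pics/side2.png")[190:270,270:360]; b=cv2.imread("pics/top2.png")[190:290,275:395]
a=cv2.resize(a,(540,480),interpolation=2);b=cv2.resize(b,(720,600),interpolation=2)
cv2.imwrite("pics/s2z.png",a);cv2.imwrite("pics/t2z.png",b)
print(ctrl.observe()["position"],ctrl.observe()["contact_force"],ctrl.observe()["time_s"])
E
```

```text
[0.53845623 0.13820599 0.32219069] [ 0.32473393 -0.91928026 -0.55889924] 4.0833
```

View pics/s2z.png

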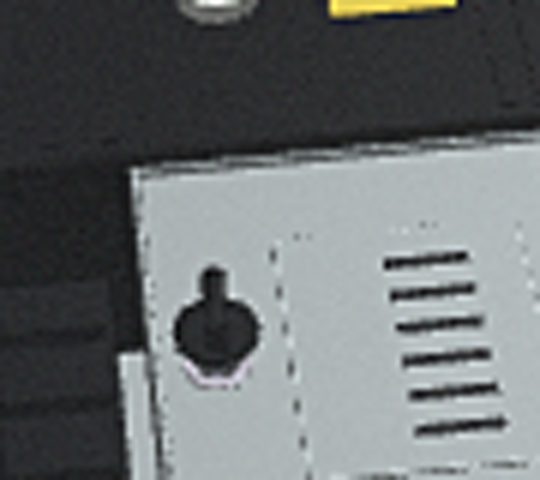

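View pics/t2z.png

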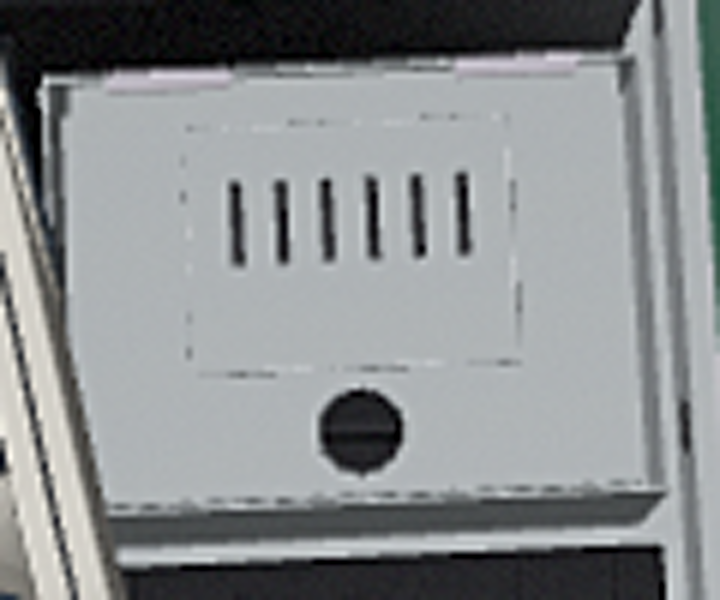

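The cover is shut. In the top view the stud appears as a dark disc at about (335,262) px. In the side view the disc is at about (306,245) px, with the wing on it seen end-on.

```bash
python3 - <<'E'
from h import *
import cv2
s=np.load("side2.npz");t=np.load("top2.npz")
cs={}
for n,c,(x0,y0,x1,y1) in (("top",t,(320,248,350,275)),("side",s,(296,230,318,260))):
    g=c["image"][y0:y1,x0:x1].max(2); m=(g<95).astype(np.uint8)
    k,l,st,ce=cv2.connectedComponentsWithStats(m); i=1+np.argmax(st[1:,4]); print(n,st[i],ce[i]+[x0,y0])
    # row widths
    for r in range(st[i][1],st[i][1]+st[i][3]):
        xs=np.where(l[r]==i)[0]; print(r+y0,xs.min()+x0,xs.max()+x0,end="; ")
    print()
G=(0.5325,-0.0145)
for z in (.174,.183): print(z,plane(t,275+361/6,190+431/6,z),plane(s,270+216/6,190+332/6,z))
print(tri(s,(270+216/6,190+332/6),t,(275+361/6,190+431/6)))
for p in [(*G,.174),(*G,.192),(G[0],G[1]-.016,.192),(G[0],G[1]+.016,.192),(G[0]-.0045,G[1]-.016,.192),(G[0]+.0045,G[1]-.016,.192)]: print(np.round(p,4),"top",proj(t,p).round(1),"side",proj(s,p).round(1))
# slots: cover corners front
for n,q in (("FL",(110,508)),("FR",(665,490))): print(n,plane(t,275+q[0]/6,190+q[1]/6,.153))
E
```

```text
top [  8   7  14  14 152] [334.61184211 261.375     ]
255 333 337; 256 331 338; 257 330 339; 258 329 341; 259 328 341; 260 328 341; 261 328 341; 262 328 341; 263 328 341; 264 329 341; 265 329 340; 266 330 339; 267 331 338; 268 334 336; 
side [  3   5  14  18 158] [305.46202532 244.33544304]
235 304 307; 236 303 306; 237 303 306; 238 304 306; 239 304 307; 240 303 309; 241 300 311; 242 300 311; 243 299 312; 244 299 312; 245 299 312; 246 299 312; 247 300 312; 248 299 311; 249 301 310; 250 302 309; 251 303 308; 252 304 307; 
0.174 [ 0.53391898 -0.01572941  0.174     ] [ 0.53520669 -0.01475549  0.174     ]
0.183 [ 0.53259976 -0.01560272  0.183     ] [ 0.53490932 -0.02343836  0.183     ]
(array([ 0.53450201, -0.01564185,  0.17473921]), np.float64(0.0013771455148605218))
[ 0.5325 -0.0145  0.174 ] top [334.7 262.4] side [304.8 245.3]
[ 0.5325 -0.0145  0.192 ] top [334.7 261.3] side [304.5 239.8]
[ 0.5325 -0.0305  0.192 ] top [341.7 261.2] side [305.  244.9]
[0.5325 0.0015 0.192 ] top [327.7 261.5] side [304.  234.9]
[ 0.528  -0.0305  0.192 ] top [341.8 263.1] side [303. 245.]
[ 0.537  -0.0305  0.192 ] top [341.7 259.2] side [307.  244.7]
FL [0.50860898 0.08304344 0.153     ]
FR [ 0.51111893 -0.13453406  0.153     ]
```

Stud at (0.534, -0.015), hinge yaw ≈0.012. I move over it, keeping the jaws about half open.

```bash
python3 go.py 0.534 -0.0148 0.30 0.012
```

```text
t 4.08 pos [0.5385 0.1382 0.3222] rot [-1.5707 -0.0017  0.0165] F [ 0.3 -0.9 -0.6] op 0.435
shift/0.1 [-0.07   0.222 -1.529] turn/(pi/4) [-0.     0.006  0.002]
```

Request:
carry_out(moves=[[[-0.03,0.0,-0.4],[0,0.006,0]],[[-0.03,0.0,-0.8],[0,0.006,0]],[[-0.03,0.0,-0.9],[0,0.006,0]],[[-0.03,0,-0.9],[0,0.006,0]]], jaw=0.4)

```text
time_s: 4.42
position: [0.5361, 0.0439, 0.3209]
tool_rot: [-1.571, 0.002, 0.005]
contact_force: [0.9, -0.0, -0.3]
opening: 0.601
```

```bash
python3 go.py 0.534 -0.0148 0.29 0.012
```

```text
t 4.42 pos [0.5361 0.0439 0.3209] rot [-1.5714e+00  1.5000e-03  4.6000e-03] F [ 0.9 -0.  -0.3] op 0.601
shift/0.1 [-0.023  0.309 -0.586] turn/(pi/4) [ 0.001 -0.009 -0.002]
```

Request:
carry_out(moves=[[[-0.02,0.0,-0.3],[0,0,0]],[[-0.02,0.1,-0.55],[0,0,0]],[[-0.02,0.25,-0.58],[0,0,0]],[[-0.02,0.3,-0.58],[0,0,0]],[[-0.02,0.3,-0.58],[0,0,0]],[[-0.02,0.3,-0.58],[0,0,0]]])

```text
time_s: 4.92
position: [0.535, -0.0102, 0.2914]
tool_rot: [-1.57, 0.001, 0.009]
contact_force: [0.5, -0.1, -0.8]
opening: 0.599
```

```bash
python3 go.py 0.534 -0.0148 0.258 0.012
```

```text
t 4.92 pos [ 0.535  -0.0102  0.2914] rot [-1.5705e+00  1.1000e-03  9.4000e-03] F [ 0.5 -0.1 -0.8] op 0.599
shift/0.1 [-0.01   0.334 -0.046] turn/(pi/4) [-0.    -0.003 -0.001]
```

Request:
carry_out(moves=[[[-0.01,0.1,-0.04],[0,0,0]],[[-0.01,0.2,-0.04],[0,0,0]],[[-0.01,0.3,-0.04],[0,0,0]],[[-0.01,0.33,-0.04],[0,0,0]],[[-0.01,0.33,-0.04],[0,0,0]]])

```text
time_s: 5.33
position: [0.5335, -0.0146, 0.2573]
tool_rot: [-1.571, 0.003, 0.009]
contact_force: [-0.1, 0.0, 0.3]
opening: 0.599
```

```bash
python3 go.py 0.534 -0.0148 0.258 0.012;python3 - <<'E'
from workcell import ctrl, capture
import cv2, numpy as np
c=capture("side"); cv2.imwrite("pics/s3.png",cv2.resize(c["image"][180:280,250:370,::-1],None,fx=6,fy=6,interpolation=2))
E
```

```text
t 5.33 pos [ 0.5335 -0.0146  0.2573] rot [-1.5706  0.0025  0.0094] F [-0.1  0.   0.3] op 0.599
shift/0.1 [ 0.005 -0.007 -0.002] turn/(pi/4) [-0.    -0.003 -0.003]
```

View pics/s3.png

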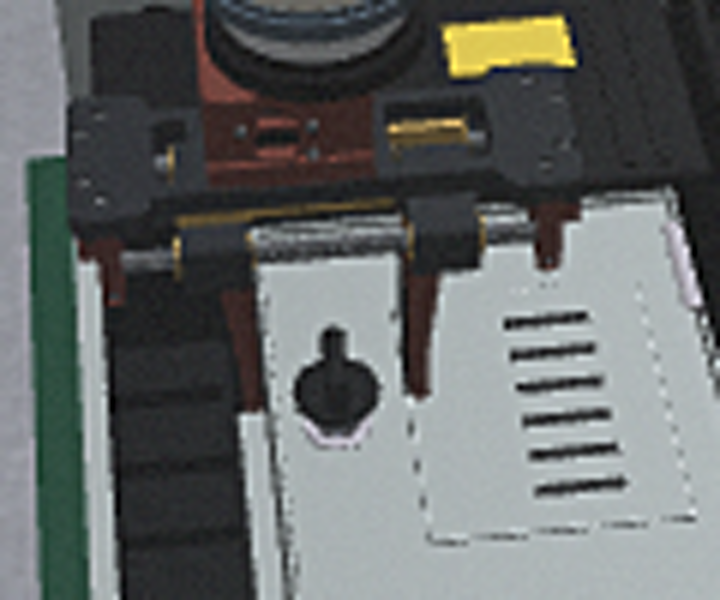

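The wing at (335,370) in the zoom sits centred between the fingers (262…408). I close gently.

Request:
carry_out(moves=[[[0,0,0],[0,0,0]],[[0,0,0],[0,0,0]],[[0,0,0],[0,0,0]],[[0,0,0],[0,0,0]],[[0,0,0],[0,0,0]],[[0,0,0],[0,0,0]]], jaw=1, newtons=6)

```text
time_s: 5.88
position: [0.5342, -0.0149, 0.2588]
tool_rot: [-1.571, -0.0, 0.009]
contact_force: [0.2, -0.2, 0.4]
opening: 0.187
```

Request:
carry_out(moves=[[[0,0,0],[0,0,0]],[[0,0,0],[0,0,0]],[[0,0,0],[0,0,0]]])

```text
time_s: 6.13
position: [0.534, -0.0149, 0.2588]
tool_rot: [-1.571, 0.0, 0.009]
contact_force: [-0.9, 0.2, 1.8]
opening: 0.099
```

Request:
carry_out(moves=[[[0,0.01,0],[0,0,0]],[[0,0.02,0],[0,0,0]],[[0,0.02,0],[0,0,0]]])

```text
time_s: 6.38
position: [0.534, -0.0149, 0.2566]
tool_rot: [-1.571, 0.0, 0.009]
contact_force: [-2.7, -0.5, 5.5]
opening: 0.1
```

Request:
carry_out(moves=[[[0,0.01,0],[0,0,0]],[[0,0.02,0],[0,0,0]],[[0,0.02,0],[0,0,0]]])

```text
time_s: 6.63
position: [0.5341, -0.0149, 0.2546]
tool_rot: [-1.571, 0.0, 0.009]
contact_force: [-3.0, 0.2, 5.5]
opening: 0.105
```

Request:
carry_out(moves=[[[0,0.01,0],[0,0,0]],[[0,0.02,0],[0,0,0]],[[0,0.02,0],[0,0,0]]])

```text
time_s: 6.88
position: [0.534, -0.0149, 0.2527]
tool_rot: [-1.571, 0.0, 0.009]
contact_force: [-3.6, -1.4, 4.6]
opening: 0.101
```

Request:
carry_out(moves=[[[0,0.01,0],[0,0,0]],[[0,0.01,0],[0,0,0]],[[0,0.01,0],[0,0,0]]])

```text
time_s: 7.13
position: [0.5341, -0.0149, 0.2518]
tool_rot: [-1.571, 0.0, 0.009]
contact_force: [-3.2, -0.1, 5.6]
opening: 0.102
```

```bash
python3 - <<'E'
from h import *
from workcell import ctrl, capture
import cv2
c=capture("side"); np.savez("side4.npz",**c);cv2.imwrite("pics/s4.png",cv2.resize(c["image"][215:265,280:340,::-1],None,fx=10,fy=10,interpolation=2))
E
```

```text
(no output)
```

View pics/s4.png

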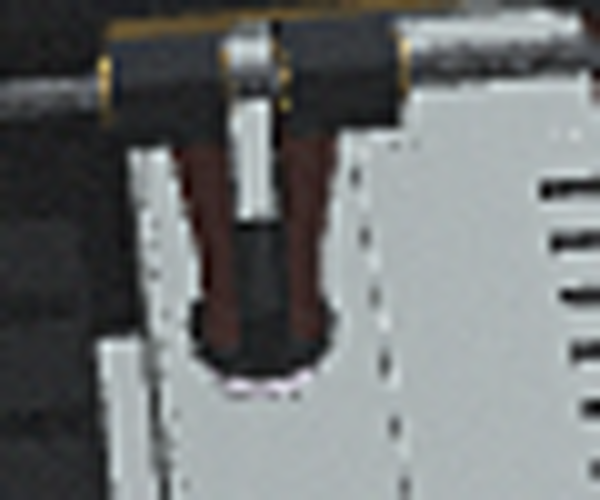

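The disc's lower rim has moved only about half a pixel (roughly 2 mm), so the pads slid down the wing and the tips now rest on the flange. That makes the push depth ≈ 0.254 − TCP z, about 2.2 mm. I keep feeling downwards.

Request:
carry_out(moves=[[[0,0.01,0],[0,0,0]],[[0,0.02,0],[0,0,0]],[[0,0.02,0],[0,0,0]]])

```text
time_s: 7.43
position: [0.534, -0.0149, 0.2498]
tool_rot: [-1.571, 0.0, 0.009]
contact_force: [-3.2, -0.6, 6.7]
opening: 0.106
```

Request:
carry_out(moves=[[[0,0.01,0],[0,0,0]],[[0,0.02,0],[0,0,0]],[[0,0.02,0],[0,0,0]]])

```text
time_s: 7.68
position: [0.5341, -0.0149, 0.2478]
tool_rot: [-1.571, 0.0, 0.009]
contact_force: [-3.8, -0.9, 7.3]
opening: 0.099
```

Request:
carry_out(moves=[[[0,0.005,0],[0,0,0]],[[0,0.005,0],[0,0,0]],[[0,0.005,0],[0,0,0]]])

```text
time_s: 7.93
position: [0.5341, -0.0149, 0.2474]
tool_rot: [-1.571, 0.0, 0.009]
contact_force: [-3.4, -0.2, 6.9]
opening: 0.097
```

Request:
carry_out(moves=[[[0,0.005,0],[0,0,0]],[[0,0.01,0],[0,0,0]],[[0,0.01,0],[0,0,0]]])

```text
time_s: 8.18
position: [0.5341, -0.0149, 0.2464]
tool_rot: [-1.571, 0.0, 0.009]
contact_force: [-3.3, -0.6, 7.6]
opening: 0.098
```

Request:
carry_out(moves=[[[0,0.005,0],[0,0,0]],[[0,0.005,0],[0,0,0]],[[0,0.005,0],[0,0,0]]])

```text
time_s: 8.43
position: [0.5341, -0.0149, 0.246]
tool_rot: [-1.571, 0.0, 0.009]
contact_force: [-3.3, -1.1, 7.7]
opening: 0.106
```

Request:
carry_out(moves=[[[0,0.005,0],[0,0,0]],[[0,0.005,0],[0,0,0]],[[0,0.005,0],[0,0,0]]])

```text
time_s: 8.68
position: [0.5341, -0.0149, 0.2456]
tool_rot: [-1.571, 0.0, 0.009]
contact_force: [-4.3, 0.0, 9.3]
opening: 0.102
```

Request:
carry_out(moves=[[[0,0.005,0],[0,0,0]],[[0,0.005,0],[0,0,0]],[[0,0.005,0],[0,0,0]]])

```text
time_s: 8.93
position: [0.5341, -0.0149, 0.2451]
tool_rot: [-1.571, 0.0, 0.009]
contact_force: [-5.0, -0.2, 8.7]
opening: 0.101
```

Request:
carry_out(moves=[[[0,0.005,0],[0,0,0]],[[0,0.005,0],[0,0,0]],[[0,0.005,0],[0,0,0]]])

```text
time_s: 9.18
position: [0.5341, -0.0149, 0.2446]
tool_rot: [-1.571, 0.0, 0.009]
contact_force: [-4.4, -0.8, 9.6]
opening: 0.103
```

Request:
carry_out(moves=[[[0,0.005,0],[0,0,0]],[[0,0.005,0],[0,0,0]],[[0,0.005,0],[0,0,0]]])

```text
time_s: 9.43
position: [0.5341, -0.0148, 0.2441]
tool_rot: [-1.571, 0.0, 0.009]
contact_force: [-4.7, -1.1, 9.0]
opening: 0.102
```

Request:
carry_out(moves=[[[-0.005,0.005,0],[0,0,0]],[[-0.005,0.005,0],[0,0,0]],[[-0.005,0.005,0],[0,0,0]]])

```text
time_s: 9.68
position: [0.5339, -0.0149, 0.2438]
tool_rot: [-1.571, -0.001, 0.009]
contact_force: [-2.9, -0.6, 8.6]
opening: 0.104
```

Request:
carry_out(moves=[[[-0.005,0.005,0],[0,0,0]],[[-0.005,0.005,0],[0,0,0]],[[-0.005,0.005,0],[0,0,0]]])

```text
time_s: 9.93
position: [0.5338, -0.0149, 0.2434]
tool_rot: [-1.571, -0.002, 0.009]
contact_force: [-2.2, -0.5, 8.7]
opening: 0.098
```

Request:
carry_out(moves=[[[0,0.005,0],[0,0,0]],[[0,0.005,0],[0,0,0]],[[0,0.005,0],[0,0,0]]])

```text
time_s: 10.18
position: [0.5338, -0.0149, 0.2429]
tool_rot: [-1.571, -0.002, 0.009]
contact_force: [-2.0, -0.1, 9.2]
opening: 0.104
```

Request:
carry_out(moves=[[[0,0.005,0],[0,0,0]],[[0,0.005,0],[0,0,0]],[[0,0.005,0],[0,0,0]]])

```text
time_s: 10.43
position: [0.5338, -0.0149, 0.2424]
tool_rot: [-1.571, -0.002, 0.009]
contact_force: [-2.9, 0.0, 9.5]
opening: 0.1
```

Request:
carry_out(moves=[[[0,0.005,0],[0,0,0]],[[0,0.005,0],[0,0,0]],[[0,0.005,0],[0,0,0]]])

```text
time_s: 10.68
position: [0.5338, -0.0149, 0.242]
tool_rot: [-1.571, -0.002, 0.009]
contact_force: [-2.0, 1.2, 8.5]
opening: 0.103
```

Request:
carry_out(moves=[[[0,0.005,0],[0,0,0]],[[0,0.005,0],[0,0,0]],[[0,0.005,0],[0,0,0]]])

```text
time_s: 10.93
position: [0.5338, -0.0149, 0.2417]
tool_rot: [-1.571, -0.002, 0.009]
contact_force: [-2.5, 0.2, 12.4]
opening: 0.099
```

Request:
carry_out(moves=[[[0,0.005,0],[0,0,0]],[[0,0.005,0],[0,0,0]],[[0,0.005,0],[0,0,0]]])

```text
time_s: 11.18
position: [0.5339, -0.0149, 0.2416]
tool_rot: [-1.571, -0.002, 0.009]
contact_force: [-4.0, -0.2, 15.8]
opening: 0.097
```

The force rises off the spring curve at TCP z≈0.2417 (8.5→12.4→15.8 N), so that is the receptacle bottom. The turning window is therefore the 1.5 mm above it. I back off to about 0.7 mm above bottom and try a small clockwise turn.

Request:
carry_out(moves=[[[0,-0.007,0],[0,0,0]],[[0,-0.013,0],[0,0,0]],[[0,-0.013,0],[0,0,0]],[[0,-0.013,0],[0,0,0]]])

```text
time_s: 11.52
position: [0.5338, -0.0149, 0.2422]
tool_rot: [-1.571, -0.002, 0.009]
contact_force: [-2.0, -1.2, 7.7]
opening: 0.1
```

Request:
carry_out(moves=[[[0,0,0],[0,0.06,0]],[[0,0,0],[0,0.12,0]],[[0,0,0],[0,0.18,0]],[[0,0,0],[0,0.25,0]],[[0,0,0],[0,0.25,0]]])

```text
time_s: 11.93
position: [0.5336, -0.0149, 0.2421]
tool_rot: [-1.571, -0.001, -0.19]
contact_force: [-3.1, -0.1, 7.2]
opening: 0.102
```

```bash
python3 - <<'E'
from workcell import ctrl
s=ctrl.observe();print({k:s[k].round(3) if hasattr(s[k],'round') else s[k] for k in s})
E
```

```text
{'time_s': 11.9333, 'q': array([-0.05 ,  0.373,  1.878,  0.   ,  0.89 ,  0.14 ]), 'qd': array([-0.002, -0.001,  0.   , -0.001, -0.001, -0.074]), 'joint_efforts': array([  0.148, -43.087, -21.897,   0.128,  -0.734,   0.693]), 'position': array([ 0.534, -0.015,  0.242]), 'tool_rot': array([-1.571e+00, -1.000e-03, -1.900e-01]), 'contact_force': array([-3.065, -0.069,  7.198]), 'ft_torque': array([-0.116,  0.555, -0.048]), 'opening': 0.10178804354817339}
```

The stud turned with low torque (0.05 N·m) and the jaw opening stayed the same. I continue the turn.

Request:
carry_out(moves=[[[0,0,0],[0,0.1,0]],[[0,0,0],[0,0.2,0]],[[0,0,0],[0,0.3,0]],[[0,0,0],[0,0.4,0]],[[0,0,0],[0,0.5,0]],[[0,0,0],[0,0.6,0]],[[0,0,0],[0,0.7,0]],[[0,0,0],[0,0.8,0]],[[0,0,0],[0,0.85,0]],[[0,0,0],[0,0.85,0]]])

```text
time_s: 12.77
position: [0.5331, -0.0146, 0.2418]
tool_rot: [-1.57, 0.0, -0.857]
contact_force: [-3.8, 1.3, 7.2]
opening: 0.099
```

```bash
python3 go.py 0.534 -0.0148 0.2422 -1.558; python3 - <<'E'
from workcell import ctrl, capture
import cv2, numpy as np
print(ctrl.observe()["ft_torque"])
c=capture("side"); cv2.imwrite("pics/s5.png",cv2.resize(c["image"][190:270,270:360,::-1],None,fx=7,fy=7,interpolation=2))
E
```

```text
t 12.77 pos [ 0.5331 -0.0146  0.2418] rot [-1.5705e+00  5.0000e-04 -8.5720e-01] F [-3.8  1.3  7.2] op 0.099
shift/0.1 [ 0.007 -0.004  0.005] turn/(pi/4) [-0.     0.892 -0.001]
[ 0.21925366  0.7911651  -0.03337361]
```

View pics/s5.png

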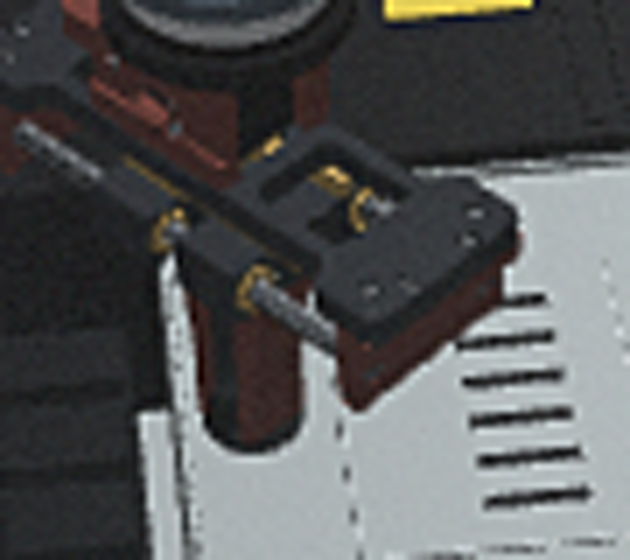

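Request:
carry_out(moves=[[[0,-0.003,0],[0,0.1,0]],[[0,-0.003,0],[0,0.2,0]],[[0,-0.003,0],[0,0.3,0]],[[0,-0.003,0],[0,0.4,0]],[[0,-0.003,0],[0,0.5,0]],[[0,-0.003,0],[0,0.6,0]],[[0,-0.003,0],[0,0.7,0]],[[0,-0.003,0],[0,0.78,0]],[[0,-0.003,0],[0,0.84,0]],[[0,-0.003,0],[0,0.88,0]]])

```text
time_s: 13.65
position: [0.5329, -0.0141, 0.242]
tool_rot: [-1.571, 0.002, -1.549]
contact_force: [-4.2, 5.7, 7.4]
opening: 0.103
```

Request:
carry_out(moves=[[[0,0,0],[0,0,0]],[[0,0,0],[0,0,0]]])

```text
time_s: 13.82
position: [0.5329, -0.014, 0.242]
tool_rot: [-1.571, 0.002, -1.546]
contact_force: [-3.5, 4.9, 7.8]
opening: 0.1
```

```bash
python3 go.py 0.534 -0.0148 0.2422 -1.558; python3 - <<'E'
from workcell import ctrl
print(ctrl.observe()["ft_torque"])
E
```

```text
t 13.82 pos [ 0.5329 -0.014   0.242 ] rot [-1.5714e+00  1.5000e-03 -1.5464e+00] F [-3.5  4.9  7.8] op 0.1
shift/0.1 [ 0.008 -0.002  0.011] turn/(pi/4) [ 0.001  0.015 -0.002]
[ 0.82020085  0.94206508 -0.01785212]
```

The stud is turned about 1.56 rad and shows no resistance. I ease up while still holding it, so it settles into the notch.

Request:
carry_out(moves=[[[0,-0.005,0],[0,0.02,0]],[[0,-0.01,0],[0,0.02,0]],[[0,-0.015,0],[0,0.02,0]],[[0,-0.02,0],[0,0.02,0]],[[0,-0.02,0],[0,0.02,0]]])

```text
time_s: 14.23
position: [0.5329, -0.0141, 0.244]
tool_rot: [-1.571, 0.001, -1.562]
contact_force: [-5.0, 4.1, 5.9]
opening: 0.1
```

Request:
carry_out(moves=[[[0,-0.005,0],[0,0,0]],[[0,-0.01,0],[0,0,0]],[[0,-0.015,0],[0,0,0]],[[0,-0.015,0],[0,0,0]]])

```text
time_s: 14.57
position: [0.5329, -0.0141, 0.2451]
tool_rot: [-1.571, 0.001, -1.562]
contact_force: [-2.9, 3.6, 3.9]
opening: 0.101
```

Request:
carry_out(moves=[[[0,-0.005,0],[0,0,0]],[[0,-0.01,0],[0,0,0]],[[0,-0.01,0],[0,0,0]]])

```text
time_s: 14.82
position: [0.5327, -0.0141, 0.2453]
tool_rot: [-1.572, 0.001, -1.562]
contact_force: [-0.2, 6.3, -5.0]
opening: 0.103
```

Request:
carry_out(moves=[[[0,-0.005,0],[0,0,0]],[[0,-0.01,0],[0,0,0]],[[0,-0.01,0],[0,0,0]]])

```text
time_s: 15.07
position: [0.5327, -0.0141, 0.246]
tool_rot: [-1.572, 0.001, -1.562]
contact_force: [0.8, 6.1, -7.4]
opening: 0.105
```

```bash
python3 - <<'E'
from workcell import ctrl, capture
import cv2, numpy as np
c=capture("side"); cv2.imwrite("pics/s6.png",cv2.resize(c["image"][215:265,280:340,::-1],None,fx=10,fy=10,interpolation=2))
E
```

```text
(no output)
```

View pics/s6.png

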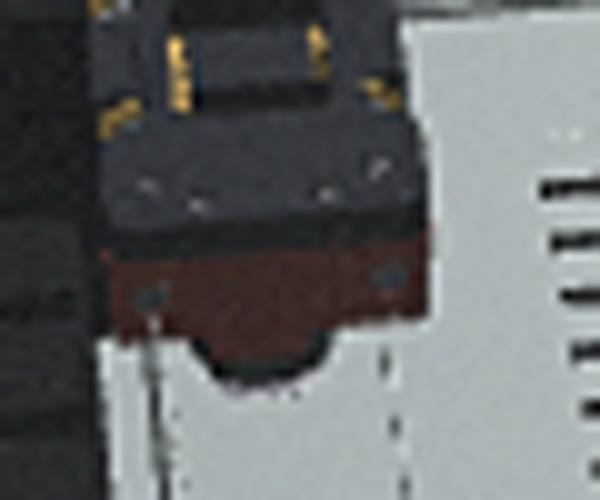

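The force reversed sign (+3.9 → −7.4 N) as I eased up, so the notch caught the stud with the flange about 9 mm down. I relax the pull, open, then lift away.

Request:
carry_out(moves=[[[0,0.007,0],[0,0,0]],[[0,0.007,0],[0,0,0]],[[0,0.007,0],[0,0,0]]])

```text
time_s: 15.37
position: [0.5327, -0.0141, 0.2459]
tool_rot: [-1.572, 0.001, -1.562]
contact_force: [-1.6, 5.6, -2.4]
opening: 0.099
```

Request:
carry_out(moves=[[[0,0,0],[0,0,0]],[[0,0,0],[0,0,0]],[[0,0,0],[0,0,0]],[[0,0,0],[0,0,0]],[[0,0,0],[0,0,0]]], jaw=0.5)

```text
time_s: 15.78
position: [0.5334, -0.0151, 0.2467]
tool_rot: [-1.57, -0.0, -1.562]
contact_force: [-0.3, -0.1, 0.3]
opening: 0.443
```

Contact is now zero. I lift straight up, move left and check with the cameras.

Request:
carry_out(moves=[[[0,-0.3,0],[0,0,0]],[[0,-0.6,0],[0,0,0]],[[0,-1.0,0],[0,0,0]],[[0,-1.0,0],[0,0,0]]])

```text
time_s: 16.12
position: [0.5363, -0.0151, 0.3537]
tool_rot: [-1.559, -0.001, -1.562]
contact_force: [1.5, 0.6, -0.4]
opening: 0.502
```

Request:
carry_out(moves=[[[-1.0,0,0],[0,0,0]],[[-1.0,0,0],[0,0,0]],[[-1.0,0,0],[0,0,0]],[[-1.0,0,0],[0,0,0]]])

```text
time_s: 16.45
position: [0.5323, 0.0879, 0.3468]
tool_rot: [-1.57, 0.001, -1.559]
contact_force: [0.3, 0.1, 0.2]
opening: 0.496
```

Request:
carry_out(moves=[[[-1.0,0,0],[0,0,0]],[[-1.0,0,0],[0,0,0]],[[-1.0,0,0],[0,0,0]],[[-1.0,0,0],[0,0,0]],[[-1.0,0,0],[0,0,0]]])

```text
time_s: 16.87
position: [0.5313, 0.1849, 0.3463]
tool_rot: [-1.571, -0.001, -1.56]
contact_force: [1.0, -0.3, 0.7]
opening: 0.498
```

```bash
python3 - <<'E'
from h import *
from workcell import ctrl, capture
import cv2, numpy as np
cv=[]
for n in ("side","top"):
    c=capture(n); np.savez(f"{n}7.npz",**c); im=c["image"][:,:,::-1]; cv2.imwrite(f"pics/{n}7.png",im)
a=cv2.imread("pics/side7.png")[210:270,285:345]; b=cv2.imread("pics/top7.png")[235:295,305:365]
cv2.imwrite("pics/z7.png",np.hstack([cv2.resize(x,(400,400),interpolation=2) for x in (a,b)]))
s=ctrl.observe(); print(s["position"],s["contact_force"],s["time_s"])
s=np.load("side7.npz")
for z in (.153+21e-3,.153+21e-3-.0088): print(z,proj(s,(.534,-.0148,z)))
E
```

```text
[0.53138069 0.18373476 0.34639362] [0.30636122 0.02047828 1.40171741] 16.9667
0.174 [305.4755218  245.38902743]
0.16519999999999999 [305.62337963 248.04057187]
```

View pics/z7.png

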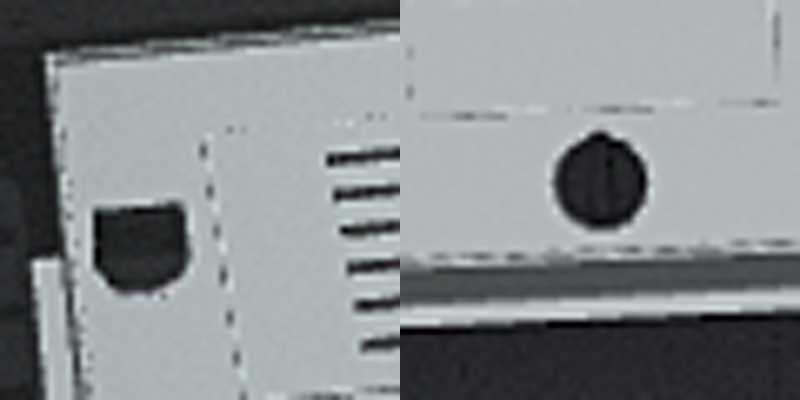

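View pics/side7.png

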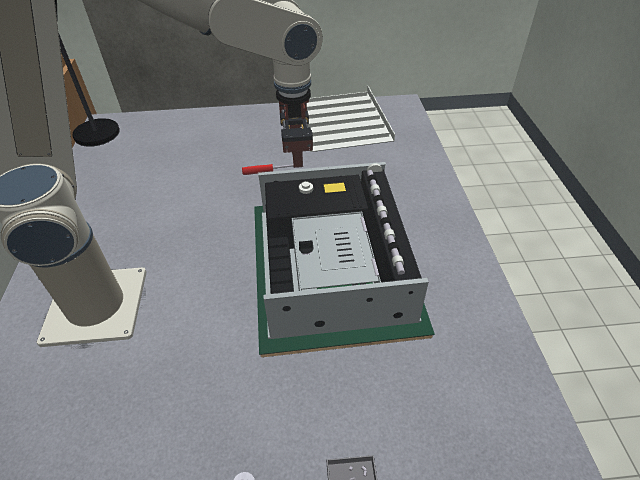

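The side view shows the cover flat. The stud at about (306,246) px now shows its wing broadside, square to the hinge. Its rim sits about 2 px lower than when out, which fits roughly 7–9 mm of push. The gear, screwdriver and tray are where they were, and the arm is clear.

```bash
python3 - <<'E'
from workcell import ctrl
print(ctrl.close_job(), ctrl.observe()["time_s"])
E
```

```text
the job is handed in; nothing more can be done
the job is handed in; nothing more can be done
```

The bay cover is shut and the stud is pushed in, turned a quarter turn clockwise and locked. I handed the job in at about 17 s on the robot's clock, well inside the 54 s limit; no verdict is reported.

- **Cover:** I pressed it shut near its free edge with the closed fingertips. It bottomed with the tips at z = 0.153 m, which matches the given cover height.
- **Feeling for depth:** I held the wing with a light 6 N grip and pushed down in 0.5 mm steps. The receptacle bottom showed at about 12.3 mm of push, where the total force reached at most about 16 N, most of it spring.
- **Turning:** I backed off about 0.6 mm from the bottom and turned the stud about 1.57 rad. Torque about the stud axis stayed around 0.05 N·m or less.
- **Locking:** When I eased up, the stud stayed down at about 9 mm of push, and the vertical force changed from +4 N to −7 N. This means the notch caught it.

**Last checks:**
- The cover lies flat and the wing is square to the hinge.
- The stud is still down with the gripper open, and the arm is clear.
- The gear, screwdriver and tray are in their original places. I did not compare the motor's position before and after, but the arm never went near it.

**Disagreements:**
- The push force ran 1–2 N above the given spring curve from about 8.5 mm of push. Sideways rubbing likely caused it, and it dropped after a 1 mm sideways correction.
- The grip slipped down the wing at first until the tips rested on the flange, so the depths given here are measured from flange contact.

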